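Hold the ball tray over the shielded detector

ROBOT

A 6-joint arm with a two-finger parallel gripper is mounted at the origin on the work surface. World frame = base frame: x ahead of the robot, y to its left, z up, the work surface at z = 0. Lengths are in mm, angles in rad, forces in N, time in s.
With the tool pointing down it reaches from about 350 to 875 mm from the base axis. Payload 4.2 kg.
Tool frame: the origin (TCP) lies midway between the tips of the shut fingers; the grasp point (between the pads) lies 19 mm behind it; z points along the fingers, y is the line along which they close (so a half turn about z gives the same grasp; the last joint's range is limited). The gripper opens to 85 mm and grips with 20 to 120 N. Pads are 22 mm wide; open, the fingers measure 114 mm over their backs; the gripper's body (76 mm by 85 mm) begins 54 mm behind the grasp point. The pads swing forward as they close: fully open they stand 13 mm farther back than shut.
Start: joints at [-0.871, 0.385, 0.008, 0, -1.194, -0.259], TCP at [266.676, -565.228, 231.312] pointing down, gripper open.
Joint ranges: [-3.14, 3.14], [-1.21, 2.06], [-1.07, 1.41], [-3.16, 2.05], [-2.99, -0.16], [-3.1, 3.1]. Speed limits (rad/s): [2.79, 2.79, 3.14, 3.14, 3.14, 3.14].

INTERFACE

Orientations are given as a unit quaternion [x, y, z, w].
In Python, from bench import read_state, get_image, job_done gives the robot as it stands.
- The arm moves only by the shell command python3 -m jog 'ROWS'. ROWS is JSON, a list of rows, each a list of 3 entries, a list of its own where there are three numbers: the shift along the world's x, y, z scaled (see below), then the turn, a rotation vector about the world's x, y, z scaled (see below), then the gripper's target within -1 to 1 (shut at 1, half-way at 0, fully open at -1). In form: [[[x, y, z], [wx, wy, wz], claw], ...]. A call has 1 to 20 rows; each row is the pose to reach, as a shift and turn from the pose commanded when the call began; what a row does not reach only later rows make up. The controller multiplies each number of a shift by 10 cm and each number of a turn by 120 degrees. A row lasts 1/10 s, in which the tool goes at most 50 mm and 8.59 degrees, less where a joint would pass 70% of its speed; a pose out of reach is approached as far as the arm can. A call with a number of a shift or a turn outside -1 to 1 is refused whole. A call with a gripper value outside its range is refused whole. The fingers move at their own pace and stop on an object; the grip force is fixed at half the most. Time passes only in rows, so rows that repeat a pose let the fingers close. It gives the time, the measured TCP pose, the force, the opening and the grip force at its end, in the units of the state.
- read_state(): the state, without advancing time (a new reading comes with each control period).
- get_image(name): name is "side" or "top"; returns a dict with "frame" (420x560x3 uint8, red, green, blue), "range_z" (420x560 float32, mm along the optical axis (not along the pixel's ray), 0 where there is no reading), "fx", "fy", "cx", "cy" (pixels), "R" (3x3) and "t" (3): a world point X has camera coordinates R X + t. Camera axes: x right, y down, z forward; pixel columns grow to the right and rows downward; lengths in mm; the calibration is good to about 2 mm. A picture is of the moment at which its call begins.
- job_done(): hands the job in; it is judged then, once.
The state is a dict: "clock": time; "joints": joint angles; "joint_vel": joint speeds; "joint_efforts": joint torques, N m; "position": TCP position; "ee_rot": TCP orientation; "contact_force": force on the tool from outside, world axes, zero at the start; "wrist_torque": the same for the moment, N m; "gripper_width": finger opening in mm; "grasp_force": force on a finger pad.
Only numpy, scipy, OpenCV 4.12 (cv2) and the standard library are available. Lean on these libraries where they do the work, as an engineer would, in place of code of your own. Each camera call takes 0.05 s, during which the arm holds its last target. There are 200 camera calls.

TASK

Lay the long bar flat across the two saddles of the detector station and let go of it, so that it covers the detector; then lift the tray by its fin, keeping the loose ball in its pocket all the way, and finish while holding the tray level and still with the ball centred over the detector and the tray's underside about 8 cm above the bar. The program ends holding the tray there: do not put it down, and leave the other things on the table where they are.

Things in the scene. Friction and masses are not known exactly. Their poses are not given: they have to be found in the camera images.
- station: Fixed detector station: dark base plate 90 (x) x 220 (y) x 8 mm, a round upright detector at its centre (diameter 56 mm, 44 mm high; brass connector sticking out of its +x side to 48 mm from the axis) and two support posts with saddles at y = +75 and -75 mm. Origin: centre of the underside, on the table; z up. Turned by up to about 0.2 rad.
- window (a point): Centre of the detector's top face (black window, 44 mm diameter), midway between the saddles, 44 mm above the table, 18 mm below the saddle seats.
- saddle_a (a point): Middle of the flat seat of the saddle at the station's y = +75 mm, 62 mm above the table. The seat is 30 mm long in the station's y; a lip 5 mm high and 6 mm thick stands on either side of it, with 42 mm between the lips in the station's x.
- saddle_b (a point): The same of the saddle at the station's y = -75 mm.
- bar: The long bar: plain loose aluminium bar 30 (x) x 200 (y) x 12 (z) mm, about 0.2 kg, lying flat on the table at the start. Origin: centre of its underside; y along its length. It fits between the saddle lips with 6 mm to spare on either side.
- tray: Loose white tray 130 (x) x 70 (y) x 7 (z) mm, about 0.2 kg, flat on the table in any yaw. A fin for gripping rises at its centre: 34 mm long in x, 12 mm thick in y, top 53 mm above the underside. Two round pockets, 32 mm wide and 3 mm deep, flat-floored, at x = +42 and -42 mm, y = 0; the one at +x holds the ball, the other is empty. Origin: centre of its underside; z up when level.
- pocket (a point): Where the ball's centre is when it sits in the middle of its pocket: x = +42 mm, y = 0, 16 mm above the tray's underside, moving with the tray.
- ball_center (a point): Centre of the loose steel ball, 24 mm in diameter, 56 g, in the tray's pocket at +x. It can roll about 4 to 7 mm from the pocket's middle, and rolls out if the tray is tipped by about 40 degrees or jerked.
- offcut: Bystander: short aluminium bar 30 x 90 x 12 mm, too short to bridge the saddles. Origin: centre of its underside; y along its length.
- driver: Bystander: screwdriver 170 mm long lying on the table along its own x. Origin: its middle, on the table.
- spanner: Bystander: spanner 150 mm long lying on the table along its own x. Origin: its middle, on the table.
- meter: Bystander: hand-held meter 50 x 70 x 22 mm. Origin: centre of its underside.
- vee: Bystander: grey cradle block 50 x 75 x 44 mm. Origin: centre of its underside.
- cup: Bystander: white cup, diameter 72 mm, 75 mm high. Origin: centre of its underside.

How it is judged:
By the outcome, as a careful person would: the job done as asked, in the order asked, and still so for the second after the job is handed in, while the arm keeps its last pose, push and grip.
It also fails if it takes over 61 s, if anything falls off the work surface, if the arm or the gripper's body presses on something with over 40 N, if the wrist force passes 120 N, or if a joint passes its speed limit or range.

## Working session

There is one attempt and no reset: what is moved stays moved. The work goes in short steps, Python scripts to look and compute and a shell command to move; the robot and the scene stay as the last step left them, time stands still between calls to the robot, and variables do not carry over. Pictures are saved under pics/ and viewed, at most 10 in all, crops included, and the job is handed in when it is done.

```bash
mkdir -p pics
cat > h.py <<'E'
import numpy as np, cv2, pickle
from bench import read_state, get_image, job_done
def snap(n,f):
    d=get_image(n); pickle.dump(d,open(f'pics/{f}.pkl','wb')); cv2.imwrite(f'pics/{f}.png',d['frame'][:,:,::-1]); return d
def load(f): return pickle.load(open(f'pics/{f}.pkl','rb'))
def world(d,u,v,z=None):
    ray=np.array([(u-d['cx'])/d['fx'],(v-d['cy'])/d['fy'],1.]); R=np.array(d['R']);t=np.array(d['t'])
    if z is None: return R.T@(ray*d['range_z'][int(round(v)),int(round(u))]-t)
    o=-R.T@t; r=R.T@ray; return o+r*(z-o[2])/r[2]
def cloud(d):
    h,w=d['range_z'].shape; u,v=np.meshgrid(np.arange(w),np.arange(h)); Z=d['range_z']
    P=np.stack([(u-d['cx'])/d['fx']*Z,(v-d['cy'])/d['fy']*Z,Z],-1)
    return (P-np.array(d['t']))@np.array(d['R'])
E
python3 - <<'E'
from h import *
a=snap('top','t0');b=snap('side','s0')
for d in(a,b): print(d['fx'],d['R'],d['t'])
s=read_state();print(s['position'],s['ee_rot'],s['gripper_width'],s['clock'])
E
```

```text
479.8220751160687 [[ 0.00945774 -0.99976309 -0.0196038 ]
 [-0.99889876 -0.00854497 -0.0461329 ]
 [ 0.04595446  0.02001852 -0.99874293]] [   9.24174378  607.9790067  1197.60391657]
410.6725425721027 [[-0.98512926 -0.17160096  0.00857015]
 [-0.10672804  0.572092   -0.81321576]
 [ 0.13464569 -0.80203731 -0.58189921]] [ 573.11761806  131.17717385 1026.22295709]
[ 266.46829364 -564.78211988  230.3107455 ] [-2.18531074e-01  9.75829496e-01  9.48692757e-04 -2.53535309e-04] 85.54098387024808 0.1
```

View pics/t0.png

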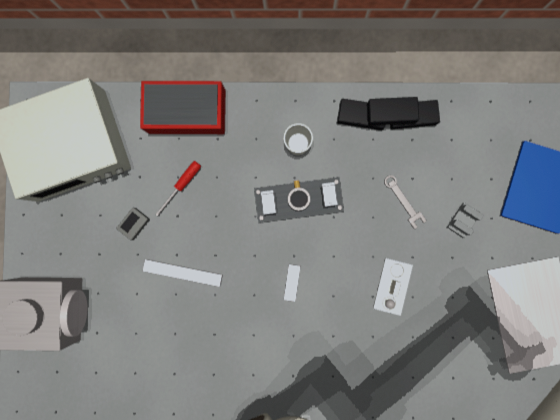

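View pics/s0.png

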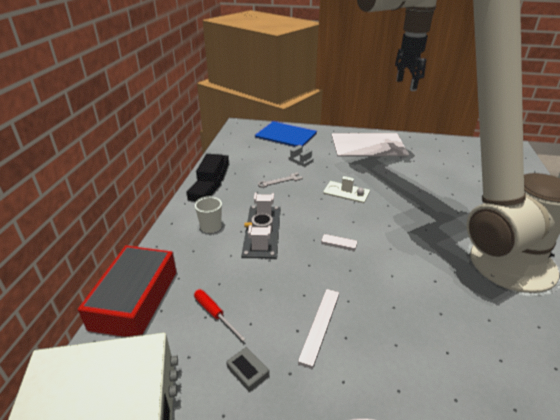

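The top view shows the long bar at (182,273), the station at (299,200), the tray at (393,287), and the offcut at (292,283). I'll measure these from depth and look at enlarged crops.

Run:
```python
from h import *
d=load('t0');P=cloud(d)
def reg(u0,u1,v0,v1,z0,z1,bright=0):
    m=np.zeros(P.shape[:2],bool);m[v0:v1,u0:u1]=1
    m&=(P[...,2]>z0)&(P[...,2]<z1)&(d['frame'].mean(-1)>=bright); return m
def rect(m,n):
    q=P[m][:,:2].astype(np.float32); r=cv2.minAreaRect(q); b=cv2.boxPoints(r)
    e=b[1]-b[0];f=b[2]-b[1]; e=e if np.hypot(*e)>np.hypot(*f) else f
    print(n,m.sum(),'c',np.round(r[0],1),'size',np.round(r[1],1),'long-axis yaw',round(float(np.arctan2(e[1],e[0])),3),'z',np.median(P[m][:,2]).round(1))
for b in(0,170):
  rect(reg(135,230,250,295,6,20,b),'bar'); 
  rect(reg(370,418,250,320,3,20,b),'tray')
rect(reg(255,284,180,222,50,80),'sadA');rect(reg(315,345,175,215,50,80),'sadB')
rect(reg(250,350,170,225,3,20),'base')
rect(reg(288,310,188,211,38,50),'det')
rect(reg(370,418,250,320,35,70),'fin')
print('table z',np.median(P[330:360,120:220,2]))
f=d['frame'][:,:,::-1]
c=[cv2.resize(f[y:y+70,x:x+100],None,fx=4,fy=4,interpolation=cv2.INTER_CUBIC) for x,y in((345,252),(250,165),(132,240))]
c.append(np.zeros_like(c[0]));cv2.imwrite('pics/c0.png',np.vstack([np.hstack(c[:2]),np.hstack(c[2:])]))
```

```text
bar 962 c [459.2 289. ] size [ 95.2 212.5] long-axis yaw -1.464 z 11.7
tray 1386 c [ 430.7 -253.8] size [173.4 118.4] long-axis yaw 0.005 z 6.6
bar 905 c [454.3 281.2] size [199.4  29.9] long-axis yaw 1.384 z 11.8
tray 1117 c [ 425.7 -251. ] size [ 70.6 131.3] long-axis yaw -0.243 z 7.2
sadA 284 c [631.2  61.8] size [54.  29.9] long-axis yaw 0.134 z 63.1
sadB 287 c [652.  -86.6] size [54.4 30.2] long-axis yaw 0.13 z 63.0
base 2308 c [649.9 -14.9] size [138.3 252.8] long-axis yaw -1.562 z 7.8
det 386 c [641.6 -12.6] size [54.8 51.9] long-axis yaw 0.008 z 43.3
fin 92 c [ 425.7 -250.1] size [12.1 33.2] long-axis yaw -0.225 z 52.8
table z -0.2378067053144306
```

View pics/c0.png

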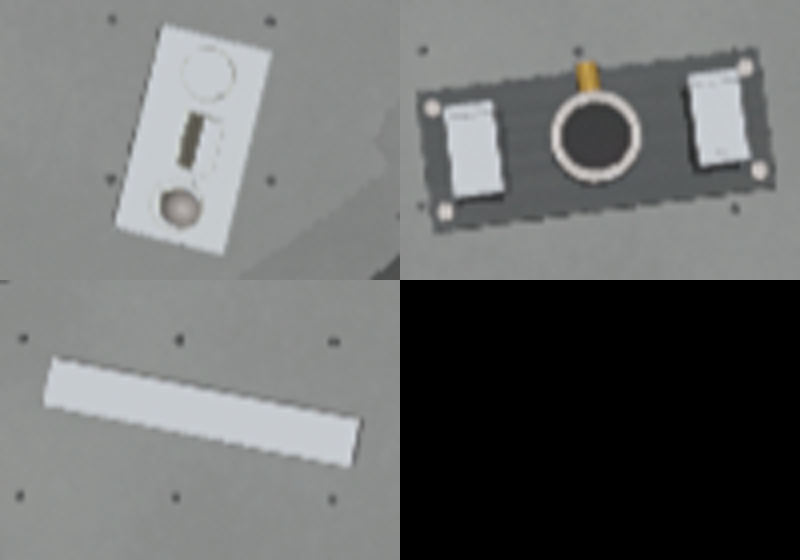

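All the sizes and heights match, and the key poses are:
- **Bar:** centre (454,281), long axis at 1.384 rad.
- **Station:** centre (641.6,-12.4), its y axis at 1.71 rad.
- **Tray:** centre (425.7,-250), with the ball at its near end (crop pixel (180,208)).

Next I'll move to the bar, turning +54° about z on the way.

```bash
python3 -m jog '[[[0.1,0.47,0],[0,0,0.025],-1],[[0.2,0.94,0],[0,0,0.05],-1],[[0.2,0.94,0],[0,0,0.05],-1]]'
python3 -m jog '[[[0.1,0.47,0],[0,0,0.025],-1],[[0.2,0.94,0],[0,0,0.05],-1],[[0.2,0.94,0],[0,0,0.05],-1]]'
```

```text
clock: 0.4
position: [286.4, -466.7, 230.9]
ee_rot: [-0.271, 0.962, 0.002, -0.0]
contact_force: [-0.4, -0.8, 0.1]
gripper_width: 85.8
grasp_force: 0.0
clock: 0.7
position: [306.7, -373.4, 231.3]
ee_rot: [-0.322, 0.947, 0.001, 0.0]
contact_force: [-0.3, 0.0, 0.7]
gripper_width: 85.2
grasp_force: 0.0
```

```bash
for i in 1 2 3 4 5 6; do :; done
python3 -m jog '[[[0.1,0.47,0],[0,0,0.025],-1],[[0.21,0.935,0],[0,0,0.05],-1]]' >/dev/null
python3 -m jog '[[[0.1,0.47,0],[0,0,0.025],-1],[[0.21,0.935,0],[0,0,0.05],-1]]' >/dev/null
python3 -m jog '[[[0.1,0.47,0],[0,0,0.025],-1],[[0.21,0.935,0],[0,0,0.05],-1]]' >/dev/null
python3 -m jog '[[[0.1,0.47,0],[0,0,0.025],-1],[[0.21,0.935,0],[0,0,0.05],-1]]' >/dev/null
python3 -m jog '[[[0.1,0.47,0],[0,0,0.025],-1],[[0.21,0.935,0],[0,0,0.05],-1]]' >/dev/null
python3 -m jog '[[[0.1,0.47,0],[0,0,0.025],-1],[[0.21,0.935,0],[0,0,0.05],-1]]' >/dev/null
python3 -m jog '[[[0.1,0.47,-0.3],[0,0,0.025],-1],[[0.21,0.935,-0.6],[0,0,0.05],-1],[[0.21,0.935,-1],[0,0,0.05],-1],[[0.21,0.935,-1],[0,0,0.05],-1],[[0.21,0.935,-1],[0,0,0.05],-1]]'
cat >> h.py <<'E'
def tool():
    from scipy.spatial.transform import Rotation as Ro
    s=read_state();R=Ro.from_quat(s['ee_rot']).as_matrix()
    print('t',round(s['clock'],2),'p',np.round(s['position'],1),'ytool yaw',round(float(np.arctan2(R[1,1],R[0,1])),4),'z',np.round(R[:,2],4),'F',np.round(s['contact_force'],1),'w',round(s['gripper_width'],1),round(s['grasp_force'],1),'j',np.round(s['joints'],2))
E
python3 -c "from h import *;tool()"
```

```text
clock: 2.4
position: [454.0, 276.8, 130.7]
ee_rot: [-0.638, 0.77, -0.001, -0.001]
contact_force: [0.4, -0.7, 0.1]
gripper_width: 85.4
grasp_force: 0.0
t 2.4 p [454.  276.8 130.7] ytool yaw 2.9543 z [-0.0013 -0.0025 -1.    ] F [ 0.4 -0.7  0.1] w 85.4 0.0 j [ 0.85  0.33 -0.36  0.   -0.89 -1.04]
```

```bash
python3 -m jog '[[[0,0.04,-0.4],[0,0,0],-1],[[0,0.04,-0.8],[0,0,0],-1],[[0,0.04,-0.9],[0,0,0],-1],[[0,0.04,-0.9],[0,0,0],-1]]'
python3 -m jog '[[[0,0,-0.15],[0,0,0],-0.2],[[0,0,-0.3],[0,0,0],-0.2],[[0,0,-0.37],[0,0,0],-0.2],[[0,0,-0.37],[0,0,0],0],[[0,0,-0.37],[0,0,0],1],[[0,0,-0.37],[0,0,0],1],[[0,0,-0.37],[0,0,0],1],[[0,0,-0.37],[0,0,0],1],[[0,0,-0.37],[0,0,0],1],[[0,0,-0.37],[0,0,0],1],[[0,0,-0.37],[0,0,0],1]]'
python3 -c "from h import *;tool()"
```

```text
clock: 2.8
position: [454.3, 280.8, 42.1]
ee_rot: [-0.638, 0.77, -0.0, -0.0]
contact_force: [-0.6, -0.2, -0.1]
gripper_width: 85.2
grasp_force: 0.0
clock: 3.9
position: [454.7, 282.1, 6.3]
ee_rot: [-0.638, 0.77, -0.0, 0.002]
contact_force: [-0.7, -0.9, 6.6]
gripper_width: 28.0
grasp_force: 59.4
t 3.9 p [454.7 282.1   6.3] ytool yaw 2.9548 z [ 0.0025  0.002  -1.    ] F [-0.7 -0.9  6.6] w 28.0 59.4 j [ 0.86  0.51 -0.47  0.   -0.59 -1.05]
```

```bash
python3 -m jog '[[[0,0,0.1],[0,0,0],1],[[0,0,0.3],[0,0,0],1],[[0,0,0.6],[0,0,0],1],[[0,0,0.85],[0,0,0],1],[[0,0,1],[0,0,0],1],[[0,0,1],[0,0,0],1]]'
python3 -m jog '[[[0.1,-0.1,0.1],[0,0,0],1],[[0.2,-0.3,0.2],[0,0,0.02],1],[[0.4,-0.6,0.3],[0,0,0.04],1],[[0.6,-0.9,0.3],[0,0,0.052],1]]' >/dev/null
python3 -m jog '[[[0.2,-0.3,0],[0,0,0.02],1],[[0.4,-0.6,0],[0,0,0.04],1],[[0.6,-0.95,0],[0,0,0.052],1]]' > /dev/null
python3 -m jog '[[[0.2,-0.3,0],[0,0,0.02],1],[[0.4,-0.6,0],[0,0,0.04],1],[[0.55,-0.8,0],[0,0,0.05],1],[[0.65,-0.95,0],[0,0,0.052],1],[[0.65,-0.95,0],[0,0,0.052],1],[[0.65,-0.95,0],[0,0,0.052],1]]'
python3 - <<'E'
from h import *
tool()
a=snap('top','t1');b=snap('side','s1')
f=b['frame'][130:290,170:370,::-1]; g=a['frame'][130:290,200:400,::-1]
cv2.imwrite('pics/c1.png',np.hstack([cv2.resize(x,None,fx=2,fy=2,interpolation=cv2.INTER_CUBIC) for x in(f,g)]))
E
```

```text
clock: 4.5
position: [454.8, 282.4, 107.3]
ee_rot: [-0.638, 0.77, 0.0, 0.003]
contact_force: [0.3, -0.0, -2.5]
gripper_width: 27.7
grasp_force: 59.6
clock: 5.8
position: [638.0, 0.4, 133.1]
ee_rot: [0.754, -0.657, -0.001, 0.001]
contact_force: [0.0, -0.4, -2.1]
gripper_width: 27.8
grasp_force: 59.6
t 5.8 p [6.380e+02 4.000e-01 1.331e+02] ytool yaw -3.0039 z [-2.7e-03 -3.0e-04 -1.0e+00] F [ 0.  -0.4 -2.1] w 27.8 59.6 j [ 0.25  0.49 -0.09 -0.   -1.   -0.12]
```

View pics/c1.png

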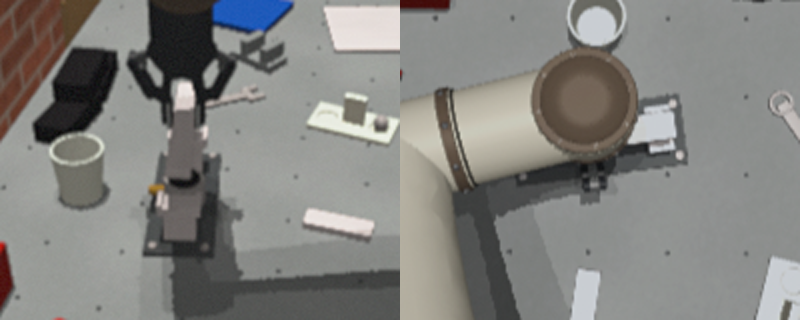

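The bar is held level over the station: in the left half of the crop it runs from (183,90) to (180,235). Next I'll measure it from the side depth image.

Run:
```python
from h import *
d=load('s1');P=cloud(d).reshape(-1,3);C=d['frame'].reshape(-1,3).astype(float)
c=np.array([641.6,-12.4]);a=0.139;ex=np.array([np.cos(a),np.sin(a)]);ey=np.array([-ex[1],ex[0]])
q=P[:,:2]-c;x=q@ex;y=q@ey;z=P[:,2]
for lo,hi in((-110,-90),(-90,-60),(-60,-30),(30,60),(60,85),(85,105),(105,125)):
    m=(y>lo)&(y<hi)&(abs(x)<45)&(z>110)&(z<165)
    if m.sum()<8: print(lo,hi,m.sum());continue
    zt=np.percentile(z[m],90);t=m&(z>zt-3);print(lo,hi,m.sum(),'top',zt.round(1),'x of top',np.percentile(x[t],[3,50,97]).round(1))
m=(abs(x)<30)&(z>110)&(z<150)&(abs(y)<135);print('y',np.percentile(y[m],[0.5,99.5]))
for s in(75,-75):
    m=(abs(x)<45)&(abs(y-s)<25)&(z>55)&(z<75)
    print('sad',s,m.sum(),np.percentile(x[m],[2,98]).round(1) if m.any() else'',np.percentile(y[m],[2,98]).round(1) if m.any() else'',np.median(z[m]))
```

```text
-110 -90 0
-90 -60 34 top 140.4 x of top [-7.   4.  12.1]
-60 -30 52 top 140.5 x of top [-8.1  2.2 12.5]
30 60 89 top 140.1 x of top [-15.1  -2.   12.6]
60 85 80 top 139.7 x of top [-15.8  -2.2  12.2]
85 105 60 top 139.6 x of top [-15.5  -1.6  12.6]
105 125 86 top 139.1 x of top [-16.4  -3.   11.4]
y [-83.03506481 115.24641473]
sad 75 218 [-25.   28.3] [60.9 92.2] 61.80228670994542
sad -75 61 [-25.3  28.3] [-88.2 -56.6] 62.06730806471016
```

```bash
python3 -m jog '[[[0.04,-0.13,0],[0,0,0],1],[[0.045,-0.13,-0.2],[0,0,0],1],[[0.045,-0.13,-0.4],[0,0,0],1],[[0.045,-0.13,-0.55],[0,0,0],1],[[0.045,-0.13,-0.58],[0,0,0],1],[[0.045,-0.13,-0.58],[0,0,0],1]]'
python3 -m jog '[[[0,0,-0.03],[0,0,0],1],[[0,0,-0.06],[0,0,0],1],[[0,0,-0.075],[0,0,0],1],[[0,0,-0.075],[0,0,0],1],[[0,0,-0.075],[0,0,0],1]]'
python3 - <<'E'
from h import *
tool()
d=snap('side','s2');P=cloud(d).reshape(-1,3)
c=np.array([641.6,-12.4]);a=0.139;ex=np.array([np.cos(a),np.sin(a)]);ey=np.array([-ex[1],ex[0]])
q=P[:,:2]-c;x=q@ex;y=q@ey;z=P[:,2]
for lo,hi in((-105,-92),(-90,-60),(30,60),(60,90),(92,105)):
    m=(y>lo)&(y<hi)&(abs(x)<40)&(z>68)&(z<90)
    if m.sum()>5: print(lo,hi,m.sum(),np.median(z[m]).round(1),np.percentile(x[m],[3,97]).round(1))
E
```

```text
clock: 6.5
position: [643.1, -11.8, 76.1]
ee_rot: [0.755, -0.656, -0.0, 0.0]
contact_force: [-0.4, 0.2, -1.7]
gripper_width: 27.6
grasp_force: 59.6
clock: 7.0
position: [643.3, -11.7, 69.0]
ee_rot: [0.755, -0.656, 0.0, -0.0]
contact_force: [-0.2, -0.0, -1.4]
gripper_width: 27.9
grasp_force: 59.6
t 7.0 p [643.3 -11.7  69. ] ytool yaw -3.0023 z [ 3.e-04  0.e+00 -1.e+00] F [-0.2 -0.  -1.4] w 27.9 59.6 j [ 0.23  0.56 -0.14  0.   -0.87 -0.09]
-105 -92 6 74.4 [ 2.1 15.2]
-90 -60 42 74.6 [-2.9 16.5]
30 60 84 74.1 [-12.2  15.8]
60 90 93 74.1 [-12.9  15.6]
92 105 46 72.5 [-12.3  14.5]
```

```bash
python3 -m jog '[[[0,0,-0.01],[0,0,0],1],[[0,0,-0.02],[0,0,0],1],[[0,0,-0.025],[0,0,0],1],[[0,0,-0.025],[0,0,0],1]]'
```

```text
clock: 7.45
position: [643.5, -11.7, 68.4]
ee_rot: [0.755, -0.656, 0.001, -0.0]
contact_force: [-3.6, 1.8, 6.4]
gripper_width: 27.8
grasp_force: 60.6
```

Contact: the wrist force is now 6 N upward, so the bar is seated. I'll release it slowly, then rise.

```bash
python3 -m jog '[[[0,0,0],[0,0,0],0.3],[[0,0,0],[0,0,0],0.1],[[0,0,0],[0,0,0],0],[[0,0,0],[0,0,0],-0.2],[[0,0,0],[0,0,0],-0.2],[[0,0,0],[0,0,0],-0.2],[[0,0,0.1],[0,0,0],-0.2],[[0,0,0.3],[0,0,0],-0.2],[[0,0,0.6],[0,0,0],-0.3],[[0,0,1],[0,0,0],-0.4],[[0,0,1],[0,0,0],-0.4],[[0,0,1],[0,0,0],-0.4]]'
python3 -m jog '[[[-0.3,-0.4,0],[0,0,0],-0.4],[[-0.6,-0.7,0],[0,0,0],-0.4],[[-0.9,-1,0],[0,0,0],-0.4],[[-0.9,-1,0],[0,0,0],-0.4],[[-0.9,-1,0],[0,0,0],-0.4]]'
python3 - <<'E'
from h import *
tool()
d=snap('side','s3');P=cloud(d).reshape(-1,3)
c=np.array([641.6,-12.4]);a=0.139;ex=np.array([np.cos(a),np.sin(a)]);ey=np.array([-ex[1],ex[0]])
q=P[:,:2]-c;x=q@ex;y=q@ey;z=P[:,2]
for lo,hi in((-105,-92),(-90,-60),(-30,30),(30,60),(60,90),(92,105)):
    m=(y>lo)&(y<hi)&(abs(x)<40)&(z>70)&(z<90)
    if m.sum()>5: print(lo,hi,m.sum(),np.median(z[m]).round(1),np.percentile(x[m],[3,97]).round(1))
m=(abs(x)<30)&(z>70)&(z<90)&(abs(y)<130);print(np.percentile(y[m],[.5,99.5]))
f=d['frame'][140:290,170:400,::-1];cv2.imwrite('pics/c3.png',cv2.resize(f,None,fx=3,fy=3,interpolation=cv2.INTER_CUBIC))
E
```

```text
clock: 8.65
position: [643.8, -11.5, 168.4]
ee_rot: [0.755, -0.656, 0.001, -0.002]
contact_force: [0.5, 0.4, -0.4]
gripper_width: 59.8
grasp_force: 0.0
clock: 9.15
position: [552.3, -112.4, 165.9]
ee_rot: [0.754, -0.657, -0.0, 0.0]
contact_force: [1.2, 0.7, 0.2]
gripper_width: 59.8
grasp_force: 0.0
t 9.15 p [ 552.3 -112.4  165.9] ytool yaw -3.0038 z [-0.0011 -0.     -1.    ] F [1.2 0.7 0.2] w 59.8 0.0 j [ 0.09  0.34 -0.24 -0.   -1.    0.05]
-105 -92 12 74.4 [-12.2  14.7]
-90 -60 64 73.9 [-10.9  16.6]
-30 30 150 73.8 [-11.8  16.5]
30 60 84 73.6 [-11.4  15.9]
60 90 89 73.7 [-12.1  16.3]
92 105 45 72.8 [-12.   16.2]
[-95.90891202 102.54037097]
```

View pics/c3.png

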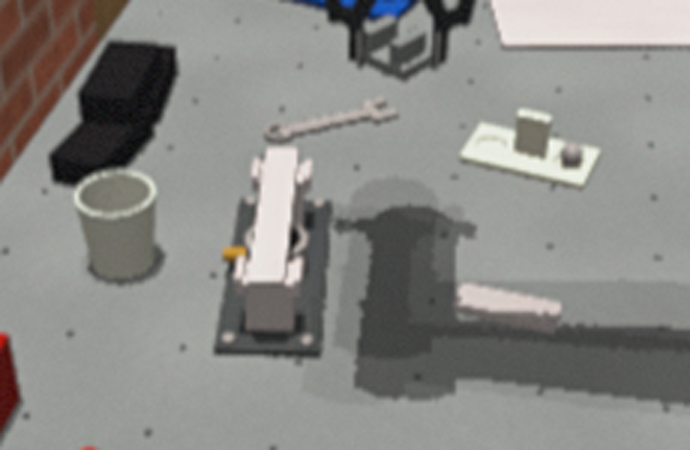

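The bar lies flat across both saddles and has been released, with its top at 74 mm at both ends. Now I'll go to the tray.

```bash
python3 -m jog '[[[-0.15,-0.15,0],[0,0,0.07],-0.4],[[-0.3,-0.3,0],[0,0,0.14],-0.4],[[-0.45,-0.5,0],[0,0,0.21],-0.4],[[-0.63,-0.69,0],[0,0,0.28],-0.4],[[-0.63,-0.69,0],[0,0,0.284],-0.4]]' >/dev/null
python3 -m jog '[[[-0.15,-0.15,0],[0,0,0.07],-0.4],[[-0.3,-0.3,0],[0,0,0.14],-0.4],[[-0.45,-0.5,0],[0,0,0.21],-0.4],[[-0.63,-0.69,-0.2],[0,0,0.28],-0.4],[[-0.63,-0.69,-0.5],[0,0,0.284],-0.4],[[-0.63,-0.69,-0.6],[0,0,0.284],-0.4],[[-0.63,-0.69,-0.6],[0,0,0.284],-0.4],[[-0.63,-0.69,-0.6],[0,0,0.284],-0.4]]'
python3 - <<'E'
from h import *
tool()
d=snap('side','s4');P=cloud(d).reshape(-1,3)
c=np.array([425.7,-250]);a=-0.243;ex=np.array([np.cos(a),np.sin(a)]);ey=np.array([-ex[1],ex[0]])
q=P[:,:2]-c;x=q@ex;y=q@ey;z=P[:,2];k=(abs(x)<90)&(abs(y)<60)
m=k&(z>4)&(z<9);print('plate',np.percentile(x[m],[1,99]),np.percentile(y[m],[1,99]))
m=k&(abs(x)<30)&(abs(y)<25)&(z>48)&(z<56);print('fin',m.sum(),np.percentile(x[m],[3,97]),np.percentile(y[m],[3,97]))
f=d['frame'][110:230,270:430,::-1];cv2.imwrite('pics/c4.png',cv2.resize(f,None,fx=4,fy=4,interpolation=cv2.INTER_CUBIC))
E
```

```text
clock: 10.5
position: [428.7, -249.5, 106.9]
ee_rot: [0.993, -0.12, 0.0, 0.0]
contact_force: [-0.1, 0.7, 0.5]
gripper_width: 59.7
grasp_force: 0.0
t 10.5 p [ 428.7 -249.5  106.9] ytool yaw -1.8116 z [ 9.e-04 -7.e-04 -1.e+00] F [-0.1  0.7  0.5] w 59.7 0.0 j [-0.2   0.3  -0.47  0.   -0.79  1.53]
plate [-64.00522368  65.0611445 ] [-34.55974642  38.02494677]
fin 36 [-15.09090018  16.33758026] [-4.30496038  8.43804033]
```

View pics/c4.png

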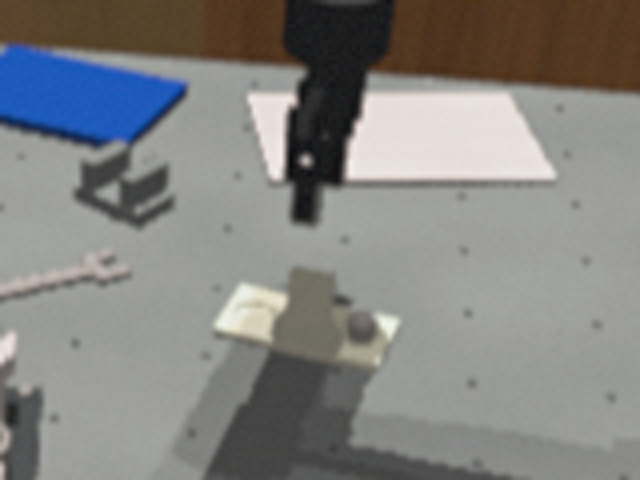

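The tool is aligned above the fin, seen at (305,290) in the crop, and the ball is at (362,325). I'll descend and grip it gently.

```bash
python3 -m jog '[[[-0.025,0,-0.2],[0,0,0],-0.4],[[-0.025,0,-0.45],[0,0,0],-0.4],[[-0.025,0,-0.7],[0,0,0],-0.4],[[-0.025,0,-0.85],[0,0,0],-0.4],[[-0.025,0,-0.88],[0,0,0],-0.4],[[-0.025,0,-0.88],[0,0,0],0],[[-0.025,0,-0.88],[0,0,0],0.2],[[-0.025,0,-0.88],[0,0,0],0.4],[[-0.025,0,-0.88],[0,0,0],0.5],[[-0.025,0,-0.88],[0,0,0],0.6],[[-0.025,0,-0.88],[0,0,0],0.65],[[-0.025,0,-0.88],[0,0,0],0.7],[[-0.025,0,-0.88],[0,0,0],0.75],[[-0.025,0,-0.88],[0,0,0],0.8],[[-0.025,0,-0.88],[0,0,0],0.9],[[-0.025,0,-0.88],[0,0,0],1],[[-0.025,0,-0.88],[0,0,0],1],[[-0.025,0,-0.88],[0,0,0],1]]'
python3 -m jog '[[[0,0,0.01],[0,0,0],1],[[0,0,0.03],[0,0,0],1],[[0,0,0.07],[0,0,0],1],[[0,0,0.12],[0,0,0],1],[[0,0,0.18],[0,0,0],1],[[0,0,0.22],[0,0,0],1],[[0,0,0.24],[0,0,0],1],[[0,0,0.25],[0,0,0],1],[[0,0,0.25],[0,0,0],1]]'
python3 - <<'E'
from h import *
tool()
d=snap('side','s5')
f=d['frame'][110:230,270:430,::-1];cv2.imwrite('pics/c5.png',cv2.resize(f,None,fx=4,fy=4,interpolation=cv2.INTER_CUBIC))
E
```

```text
clock: 12.35
position: [424.9, -249.7, 18.6]
ee_rot: [0.993, -0.121, 0.0, 0.0]
contact_force: [-0.2, 1.7, 5.0]
gripper_width: 11.1
grasp_force: 59.0
clock: 13.25
position: [424.7, -249.7, 43.4]
ee_rot: [0.993, -0.121, 0.0, -0.0]
contact_force: [-0.3, -0.1, -2.7]
gripper_width: 11.1
grasp_force: 58.3
t 13.25 p [ 424.7 -249.7   43.4] ytool yaw -1.8128 z [ 2.e-04 -0.e+00 -1.e+00] F [-0.3 -0.1 -2.7] w 11.1 58.3 j [-0.2   0.4  -0.55 -0.   -0.63  1.53]
```

View pics/c5.png

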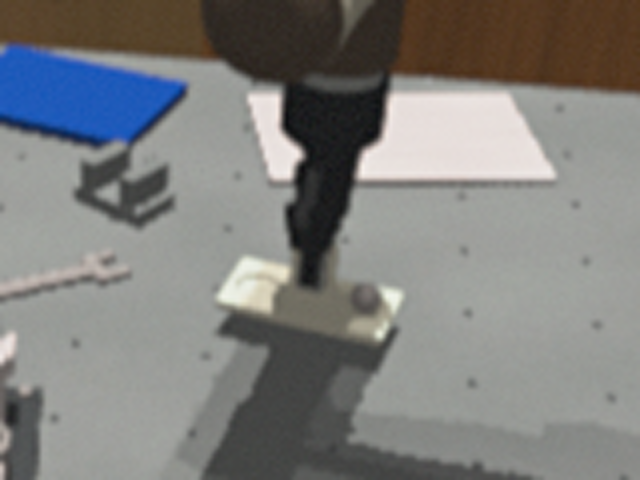

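The tray is lifted level and the ball is in its pocket, at (368,297) in the crop. Next I'll raise it smoothly and then carry it with gentle ramps.

```bash
python3 -m jog '[[[0,0,0.01],[0,0,0],1],[[0,0,0.04],[0,0,0],1],[[0,0,0.09],[0,0,0],1],[[0,0,0.17],[0,0,0],1],[[0,0,0.27],[0,0,0],1],[[0,0,0.38],[0,0,0],1],[[0,0,0.5],[0,0,0],1],[[0,0,0.62],[0,0,0],1],[[0,0,0.74],[0,0,0],1],[[0,0,0.83],[0,0,0],1],[[0,0,0.9],[0,0,0],1],[[0,0,0.94],[0,0,0],1],[[0,0,0.96],[0,0,0],1],[[0,0,0.96],[0,0,0],1]]'
python3 -m jog '[[[0.01,0.01,0.01],[0,0,0],1],[[0.04,0.035,0.03],[0,0,0],1],[[0.09,0.08,0.06],[0,0,0],1],[[0.16,0.14,0.1],[0,0,0],1],[[0.25,0.22,0.15],[0,0,0],1],[[0.35,0.31,0.2],[0,0,0],1],[[0.45,0.4,0.25],[0,0,0],1],[[0.55,0.49,0.29],[0,0,0],1],[[0.65,0.575,0.32],[0,0,0],1],[[0.75,0.665,0.34],[0,0,0],1],[[0.85,0.755,0.34],[0,0,0],1]]'
python3 -m jog '[[[0.1,0.09,0],[0,0,0],1],[[0.2,0.18,0],[0,0,0],1],[[0.3,0.265,0],[0,0,0],1],[[0.4,0.355,0],[0,0,0],1],[[0.5,0.445,0],[0,0,0],1],[[0.6,0.53,0],[0,0,0],1],[[0.7,0.62,0],[0,0,0],1],[[0.8,0.71,0],[0,0,0],1],[[0.9,0.8,0],[0,0,0],1]]'
python3 -m jog '[[[0.1,0.09,0],[0,0,0],1],[[0.2,0.18,0],[0,0,0],1],[[0.3,0.265,0],[0,0,0],1],[[0.4,0.355,0],[0,0,0],1],[[0.5,0.445,0],[0,0,0],1],[[0.59,0.525,0],[0,0,0],1],[[0.66,0.585,0],[0,0,0],1],[[0.71,0.63,0],[0,0,0],1],[[0.74,0.655,0],[0,0,0],1],[[0.75,0.665,0],[0,0,0],1],[[0.75,0.665,0],[0,0,0],1],[[0.75,0.665,0],[0,0,0],1]]'
python3 - <<'E'
from h import *
tool()
d=snap('side','s6')
f=d['frame'][80:260,170:370,::-1];cv2.imwrite('pics/c6.png',cv2.resize(f,None,fx=3,fy=3,interpolation=cv2.INTER_CUBIC))
E
```

```text
clock: 14.7
position: [424.6, -249.7, 139.3]
ee_rot: [0.993, -0.121, -0.0, -0.0]
contact_force: [-0.3, -0.3, -3.0]
gripper_width: 11.3
grasp_force: 58.3
clock: 15.8
position: [510.7, -173.4, 173.5]
ee_rot: [0.993, -0.121, 0.0, -0.0]
contact_force: [-0.1, -0.1, -2.8]
gripper_width: 11.3
grasp_force: 58.4
clock: 16.7
position: [600.5, -93.5, 173.3]
ee_rot: [0.993, -0.121, -0.0, 0.0]
contact_force: [-1.0, 0.3, -1.4]
gripper_width: 11.3
grasp_force: 58.4
clock: 17.9
position: [674.4, -28.0, 173.4]
ee_rot: [0.993, -0.121, -0.0, 0.0]
contact_force: [-0.3, 0.6, -2.7]
gripper_width: 11.2
grasp_force: 58.3
t 17.9 p [674.4 -28.  173.4] ytool yaw -1.8131 z [-2.e-04 -0.e+00 -1.e+00] F [-0.3  0.6 -2.7] w 11.2 58.3 j [ 0.2   0.51  0.06 -0.   -1.12  1.13]
```

View pics/c6.png

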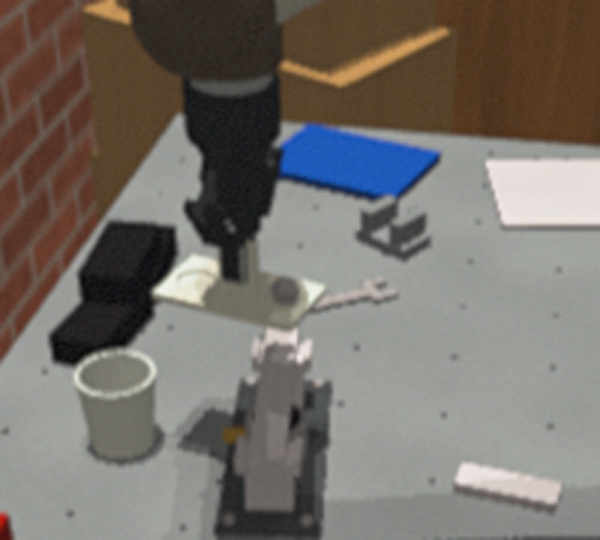

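The ball is in its pocket at crop (286,291), which is about pixel (265,177). I'll measure the ball and the tray's level.

Run:
```python
from h import *
d=load('s6');Pc=cloud(d);P=Pc.reshape(-1,3)
print('ball',world(d,265.3,177.0,171))
f=d['frame'].astype(int)
m=(np.abs(P[:,0]-674)<80)&(np.abs(P[:,1]+28)<60)&(P[:,2]>145)&(P[:,2]<168)
q=P[m];A=np.c_[q[:,:2]-[674,-28],np.ones(len(q))]
for _ in range(5):
    k,*_r=np.linalg.lstsq(A,q[:,2],rcond=None);r=q[:,2]-A@k;s=abs(r)<3;q=q[s];A=A[s]
print('plate',len(q),k,'rect',cv2.minAreaRect(q[:,:2].astype(np.float32)))
# ball depth points
b=P[(np.hypot(P[:,0]-635,P[:,1]+17)<25)&(P[:,2]>166)&(P[:,2]<190)];print('ball pts',len(b),np.median(b,0),b.max(0),b.min(0))
```

```text
ball [632.22761654 -17.25682032 171.        ]
plate 570 [-4.45658308e-03 -3.11538919e-03  1.60939562e+02] rect ((676.0056762695312, -28.37836456298828), (76.68958282470703, 132.14039611816406), 76.48959350585938)
ball pts 68 [632.72835526 -12.1639639  175.92548893] [659.16736181  -5.07791306 183.26035334] [622.80807669 -27.64265682 166.32332846]
```

```bash
python3 -m jog '[[[0.005,0.004,0],[0,0,0],1],[[0.02,0.014,0],[0,0,0],1],[[0.04,0.028,0],[0,0,0],1],[[0.06,0.042,0],[0,0,0],1],[[0.08,0.056,0],[0,0,0],1],[[0.09,0.064,0],[0,0,0],1],[[0.095,0.067,0],[0,0,0],1],[[0.095,0.067,0],[0,0,0],1],[[0.095,0.067,0],[0,0,0],1],[[0.095,0.067,0],[0,0,0],1],[[0.095,0.067,0],[0,0,0],1],[[0.095,0.067,0],[0,0,0],1],[[0.095,0.067,0],[0,0,0],1]]'
python3 - <<'E'
from h import *
tool()
d=snap('side','s7')
f=d['frame'][100:220,190:350,::-1];cv2.imwrite('pics/c7.png',cv2.resize(f,None,fx=5,fy=5,interpolation=cv2.INTER_CUBIC))
E
```

```text
clock: 19.25
position: [684.2, -21.0, 173.4]
ee_rot: [0.993, -0.121, 0.0, -0.0]
contact_force: [0.6, 0.1, -2.4]
gripper_width: 11.2
grasp_force: 58.3
t 19.25 p [684.2 -21.  173.4] ytool yaw -1.8129 z [ 0.  0. -1.] F [ 0.6  0.1 -2.4] w 11.2 58.3 j [ 0.2   0.53  0.09 -0.   -1.13  1.12]
```

View pics/c7.png

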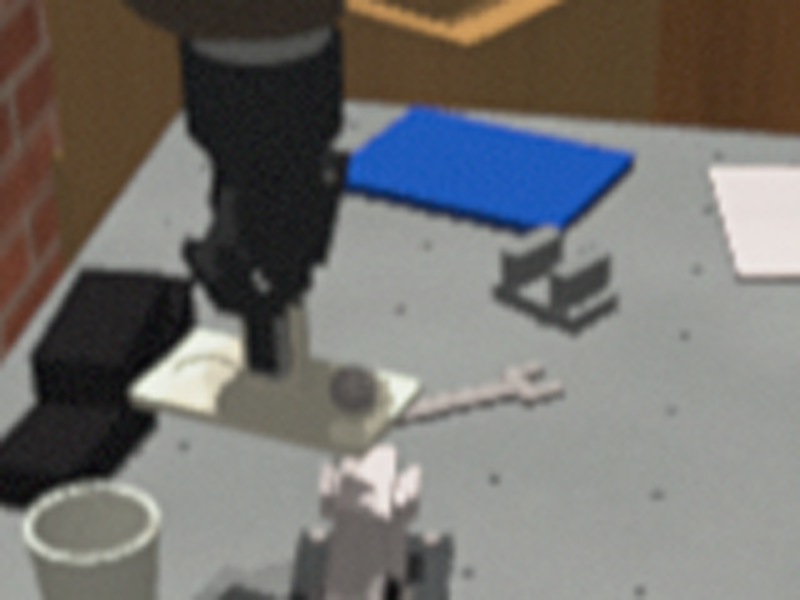

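The ball is in its pocket at crop (353,389), which is pixel (260.5,177.7). I'll check its position against the station.

Run:
```python
from h import *
d=load('s7');print(world(d,260.5,177.7,171), 'target side-cam 642.9,-10.2; top 641.6,-12.4')
```

```text
[643.26534486 -11.72148732 171.        ] target side-cam 642.9,-10.2; top 641.6,-12.4
```

The ball is within about 2 mm of the detector axis, and the tray is level and still.

```bash
python3 -c "
from h import *
print(job_done())"
```

```text
the job is handed in; nothing more can be done
None
```

The job is handed in: the bar lies flat across both saddles over the detector, and the arm is holding the tray level and still with its underside about 8 cm above the bar and the ball within about 2 mm of the detector's centre.

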